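Run a fingertip along the sprung pads of a fixture

ROBOT

A 6-joint arm with a two-finger parallel gripper is mounted at the origin on a cart in front of the work surface, level with it; the furniture and walls round the work are solid. World frame = base frame: x ahead of the robot, y to its left, z up, the work surface at z = 0. Lengths are in m, angles in rad, forces in N, time in s.
With the tool pointing down it reaches from about 0.375 to 0.925 m from the base axis. Payload 5.7 kg.
Tool frame: the origin (TCP) lies midway between the tips of the shut fingers; the grasp point (between the pads) lies 19 mm behind it; z points along the fingers, y is the line along which they close (so a half turn about z gives the same grasp; the last joint's range is limited). The gripper opens to 88 mm and grips with 3 to 60 N. Pads are 20 mm wide; open, the fingers measure 115 mm over their backs; the gripper's body (75 mm by 178 mm) begins 61 mm behind the grasp point.
Start: joints at [-1.447, 0.359, 1.51, -0, 1.272, -0.115], TCP at [0.142, -0.583, 0.223] pointing down, gripper open.
Joint ranges: [-2.97, 2.97], [-1.01, 2.36], [0.21, 2.38], [-0.96, 4.11], [0.2, 2.71], [-2.98, 2.98]. Speed limits (rad/s): [2.39, 2.39, 3.14, 3.14, 3.14, 3.14].

INTERFACE

Orientations are given as a unit quaternion [x, y, z, w].
In Python, from bench import move_ptp, servo_line, goto_joints, move_gripper, sleep, inverse_kinematics, capture, PlanningError, close_job, spot_in, silhouettes, current_clock, current_joint_pos, current_qvel, current_joint_torque, current_position, current_orientation, current_force, current_torque, current_finger_gap, current_grip_force gives the robot as it stands. Calls block until the motion is done:
- move_ptp(position, orientation): joint-space move of the TCP to a pose.
- servo_line(position, orientation=None, rate=0.15, contact_N=None): straight line of the TCP; orientation=None keeps the orientation; rate is the mean speed in m/s. With contact_N (N) it stops when the force on the tool has changed by that much, and returns True; else False.
- goto_joints(angles): joint-space move.
- move_gripper(opening): finger opening in m; the grip force is fixed at half the most; returns when the fingers have stopped.
- sleep(seconds).
- inverse_kinematics(position, orientation): joint angles nearest the present ones, or None.
- capture(name): name is "scene" or "side" or "wrist"; returns a dict with "image" (400x640x3 uint8, blue, green, red), "range_z" (400x640 float32, m along the optical axis (not along the pixel's ray), 0 where there is no reading), "intrinsics" (3x3 intrinsics, pixels), "R" (3x3) and "t" (3): a world point X has camera coordinates R X + t. Camera axes: x right, y down, z forward; pixel columns grow to the right and rows downward; lengths in m; the calibration is good to about 2 mm. A picture is of the moment at which its call begins.
A pose or a line that the arm cannot do raises PlanningError and nothing moves.
- close_job(): hands the job in; it is judged then, once.
Trained networks look in the newest picture that a camera, given by its name, has taken for a name from the list of things; names that differ only in an ending like _2 or _b are one class to them, and where a whole thing is asked for, a point or a joint stands for the part that bears it (a point fixed in the world has none). Each returns a list of dicts, best first, with "conf" (0 to 1); they miss things now and then, are a little off and sometimes report something else, mostly with a low value. They report only what shows in the picture. A call takes as long as a camera call.
- spot_in(camera, query): "xy" ([column, row] in pixels, amid what is visible of it).
- silhouettes(camera, query): "region" (400x640 bool, what is visible of it) and "xy" ([column, row] in pixels, amid what is visible of it).
Readings, each from a call of its own:
- current_clock(): time.
- current_joint_pos(): joint angles.
- current_qvel(): joint speeds.
- current_joint_torque(): joint torques, N m.
- current_position(): TCP position.
- current_orientation(): TCP orientation.
- current_force(): force on the tool from outside, world axes, zero at the start.
- current_torque(): the same for the moment, N m.
- current_finger_gap(): finger opening in m.
- current_grip_force(): force on a finger pad.
Only numpy, scipy, OpenCV 4.12 (cv2) and the standard library are available. Lean on these libraries where they do the work, as an engineer would, in place of code of your own. Each camera call takes 0.05 s, during which the arm holds its last target. There are 200 camera calls.

TASK

Check that the fixture's sprung pads move freely: with the gripper closed, set the fingertips lightly on the pad beside the steel post and run them along the curved row to the pad at the far end, staying down all the way so that every pad dips a few millimetres in turn, none of them pushed to its stop. Then lift clear and let all the pads spring back up. Do not shift or lift the fixture, and leave the relay, the solder spool and the side cutters where they are.

Things in the scene. Friction and masses are not known exactly. Their poses are not given: they have to be found in the camera images.
- fixture: Loose fixture: aluminium plate 250 x 112 x 18 mm, 3.5 kg. Origin: centre of its underside, x along the 250 mm side, z up. A curved row (arc of radius 150 mm, bulging to +y, centre at x = 0, y = -114 mm) of six sprung grey pads, 1 to 6 from -x to +x, 34 mm apart along the arc; a steel post beyond pad 1. A cabinet hangs 0.43 m over the back of the bench: come in low, from the robot's side.
- post_top (a point): Top of the upright round steel locating post, 12 mm across, 30 mm above the plate (48 mm above the bench), fixed to the plate beyond the outer end of pad 1, 38 mm from that pad's centre. There is no such post at the other end.
- pad1_top (a point): Centre of the top face of pad 1 at rest, 41 mm above the bench top (z = 0) and 23 mm above the plate (a point fixed to the plate; it does not sink with the pad). Every pad is a slippery grey block, 20 mm wide across the row and 31.5 mm long along it; its top is flat for 23.3 mm along the row and slopes down at both ends, 5.5 mm deep over 4.1 mm, so that fingertips less than 5 mm below the rest height ride up onto the next pad.
- pad2_top (a point): Centre of the top face of pad 2 at rest, 41 mm above the bench top (z = 0) and 23 mm above the plate (a point fixed to the plate; it does not sink with the pad).
- pad3_top (a point): Centre of the top face of pad 3 at rest, 41 mm above the bench top (z = 0) and 23 mm above the plate (a point fixed to the plate; it does not sink with the pad).
- pad4_top (a point): Centre of the top face of pad 4 at rest, 41 mm above the bench top (z = 0) and 23 mm above the plate (a point fixed to the plate; it does not sink with the pad).
- pad5_top (a point): Centre of the top face of pad 5 at rest, 41 mm above the bench top (z = 0) and 23 mm above the plate (a point fixed to the plate; it does not sink with the pad).
- pad6_top (a point): Centre of the top face of pad 6 at rest, 41 mm above the bench top (z = 0) and 23 mm above the plate (a point fixed to the plate; it does not sink with the pad).
- pad1 (a joint): How far pad 1 is pressed straight down (m): 0 at rest (fully up), 0.011 at its stop. Each pad is sprung: about 1 N to start it, 2.5 N at the stop, and it springs back by itself, lightly damped.
- pad2 (a joint): How far pad 2 is pressed straight down (m): 0 at rest (fully up), 0.011 at its stop.
- pad3 (a joint): How far pad 3 is pressed straight down (m): 0 at rest (fully up), 0.011 at its stop.
- pad4 (a joint): How far pad 4 is pressed straight down (m): 0 at rest (fully up), 0.011 at its stop.
- pad5 (a joint): How far pad 5 is pressed straight down (m): 0 at rest (fully up), 0.011 at its stop.
- pad6 (a joint): How far pad 6 is pressed straight down (m): 0 at rest (fully up), 0.011 at its stop.
- relay: Small clear-cased relay 21 x 27 x 34 mm tall, standing loose on the plate on the hollow side of the row, about 7 cm from the crown of the arc, its top 52 mm above the bench. Origin at the centre of its underside. A bystander.
- spool: Small white solder spool, 52 mm across and 36 mm tall, standing loose on the bench to the right of the fixture. Origin at the centre of its underside. A bystander.
- cutters: Side cutters with blue handles, 55 x 134 x 14 mm, lying loose on the bench to the right of the spool. Origin at the centre of their underside. A bystander.

How it is judged:
On the way, in this order (a step that is already met when the one before it is completed fails the run):
1. the fingertips dip the first pad, beside the post, and it alone (value of joint pad1 above 0.001 m and value of joint pad2 below 0.0006 m), for 0.02 s.
2. still down on pad 1, the fingertips reach pad 2: both are dipped at once (value of joint each of pad1, pad2 above 0.0004 m).
3. still down on pad 2, the fingertips reach pad 3: both are dipped at once (value of joint each of pad2, pad3 above 0.0004 m).
4. still down on pad 3, the fingertips reach pad 4: both are dipped at once (value of joint each of pad3, pad4 above 0.0004 m).
5. still down on pad 4, the fingertips reach pad 5: both are dipped at once (value of joint each of pad4, pad5 above 0.0004 m).
6. still down on pad 5, the fingertips reach pad 6: both are dipped at once (value of joint each of pad5, pad6 above 0.0004 m).
7. the fingertips have run on to the last pad, which alone is dipped (value of joint pad6 above 0.001 m and value of joint pad5 below 0.0006 m), for 0.02 s.
At the end, for the whole second after the job is handed in: All six pads are back up (within 0.6 mm), the fixture lies flat, at rest and within 20 mm of where it was, and the relay (still upright), spool and cutters are within 25 mm of where they were (value of joint each of pad1, pad2, pad3, pad4, pad5, pad6 below 0.0006 m and distance of fixture from where it was at the start of the episode below 0.02 m and angle between fixture's own z axis and vertical below 0.05 rad and linear speed of fixture below 0.01 m/s and distance of each of relay, spool, cutters from where it was at the start of the episode below 0.025 m and angle between relay's own z axis and vertical below 0.2 rad); the robot touches nothing.
It fails at once if a pad is pushed to its stop (more than 10.2 mm down) (value of joint any of pad1, pad2, pad3, pad4, pad5, pad6 above 0.0102 m).
It fails at once if the fixture is shifted more than 20 mm (distance of fixture from where it was at the start of the episode above 0.02 m).
It fails at once if the fixture is lifted or tipped (height (world z) of fixture above 0.008 m or angle between fixture's own z axis and vertical above 0.06 rad).
It fails at once if the relay, spool or cutters are moved more than 25 mm or lifted (distance of any of relay, spool, cutters from where it was at the start of the episode above 0.025 m).
It also fails if it takes over 38 s, if anything falls off the work surface, if the arm or the gripper's body presses on something with over 40 N, if the wrist force passes 120 N, or if a joint passes its speed limit or range.

## Working session

There is one attempt and no reset: what is moved stays moved. The work goes in short steps, each a Python script; the robot and the scene stay as the last script left them, time stands still between calls to the robot, and variables do not carry over. Pictures are saved under pics/ and viewed, at most 10 in all, crops included, and the job is handed in when it is done.

```bash
mkdir -p pics; cat > h.py <<'E'
import numpy as np, cv2
from bench import *
def world(c,xy,r=2):
    u,v=int(round(xy[0])),int(round(xy[1]))
    p=c["range_z"][max(0,v-r):v+r+1,max(0,u-r):u+r+1]; p=p[p>0]
    if len(p)==0: return None
    z=np.median(p); K=np.array(c["intrinsics"])
    return np.array(c["R"]).T@(np.linalg.inv(K)@[xy[0],xy[1],1]*z-np.array(c["t"]))
def onplane(c,xy,h):
    K=np.array(c["intrinsics"]);R=np.array(c["R"]);t=np.array(c["t"])
    o=-R.T@t; d=R.T@np.linalg.inv(K)@[xy[0],xy[1],1]
    return o+d*(h-o[2])/d[2]
def cloud(c):
    K=np.array(c["intrinsics"]);z=c["range_z"]
    v,u=np.mgrid[:z.shape[0],:z.shape[1]]
    X=np.stack([(u-K[0,2])/K[0,0]*z,(v-K[1,2])/K[1,1]*z,z],-1)
    return (X-np.array(c["t"]))@np.array(c["R"])
E
python3 - <<'E'
from h import *
np.set_printoptions(precision=4,suppress=True)
print(current_orientation(),current_clock())
for n in("scene","side"):
    c=capture(n); cv2.imwrite(f"pics/{n}0.png",c["image"]); print(n,"cam at",-np.array(c["R"]).T@c["t"])
    for q in["post_top"]+[f"pad{i}_top" for i in range(1,7)]+["fixture","relay","spool","cutters"]:
        for d in spot_in(n,q)[:2]: print(q,round(d["conf"],2),np.round(d["xy"],1),world(c,d["xy"]),onplane(c,d["xy"],.048 if "post" in q else .041)[:2])
E
```

```text
[ 0.9929  0.1191 -0.     -0.0009] 0.0
scene cam at [0.1886 0.8095 0.5368]
post_top 0.84 [295.3 253.4] [0.4607 0.3335 0.0411] [0.4569 0.3402]
pad1_top 0.97 [297.5 253.1] [0.4572 0.3324 0.0424] [0.4579 0.3311]
pad2_top 0.83 [291. 252.] [0.481  0.3128 0.0191] [0.4686 0.3338]
pad3_top 0.66 [295.3 253.2] [0.4608 0.3334 0.0414] [0.461 0.333]
pad4_top 0.91 [298.1 254.6] [0.4544 0.3355 0.0427] [0.4553 0.3338]
pad5_top 0.79 [295.2 255. ] [0.4586 0.3376 0.0417] [0.459  0.3369]
pad6_top 0.59 [297.1 255.8] [0.4549 0.3379 0.0418] [0.4553 0.3371]
fixture 0.58 [298.  253.1] [0.4565 0.332  0.0424] [0.4572 0.3307]
relay 0.51 [259.2 241.4] [0.5211 0.3472 0.0524] [0.5289 0.3363]
relay 0.36 [293.2 253.2] [0.4639 0.3348 0.0412] [0.464  0.3347]
spool 0.76 [382.5 195.8] [0.397  0.0948 0.0316] [0.3931 0.108 ]
spool 0.6 [263.1 275.5] [0.4798 0.4008 0.0407] [0.4796 0.4011]
cutters 0.56 [380.9 174.3] [ 0.4385 -0.0139  0.0096] [0.4236 0.0351]
cutters 0.25 [295.8 259.2] [0.453  0.3456 0.0415] [0.4532 0.3451]
side cam at [0.33   0.802  0.6646]
post_top 0.81 [317.8 240.2] [0.4694 0.2984 0.0205] [0.4634 0.3199]
pad1_top 0.86 [317.1 236.8] [0.4735 0.2891 0.0186] [0.4685 0.3069]
pad2_top 0.75 [316.3 240.5] [0.4723 0.2986 0.0188] [0.4674 0.3159]
pad3_top 0.89 [314.3 238.5] [0.4773 0.2957 0.0197] [0.4724 0.3124]
pad4_top 0.81 [314.7 242.4] [0.474  0.3037 0.0184] [0.469  0.3211]
pad5_top 0.36 [315.7 241.1] [0.4729 0.3007 0.0192] [0.4681 0.3176]
pad6_top 0.64 [315.2 238.4] [0.4758 0.2946 0.0193] [0.4709 0.3116]
fixture 0.61 [317.5 240.6] [0.4695 0.3    0.0211] [0.4652 0.3155]
relay 0.73 [316.7 238.4] [0.473  0.2938 0.0193] [0.4682 0.3108]
relay 0.67 [278.3 244. ] [0.529  0.3529 0.0525] [0.5327 0.3445]
spool 0.71 [377.4 174.5] [0.3929 0.0862 0.0298] [0.3918 0.0988]
cutters 0.8 [364.8 150.5] [ 0.4405 -0.0108  0.0123] [0.4356 0.025 ]
```

View pics/side0.png

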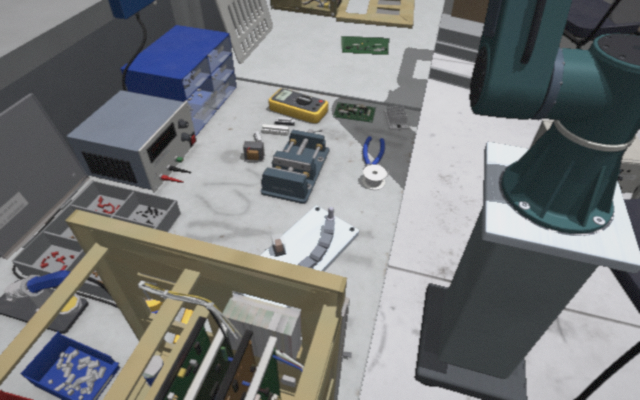

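```bash
python3 - <<'E'
from h import *
# top-down height map from both cameras, 2px/mm... 1 mm -> 2 px
S=1500; x0,x1,y0,y1=.28,.68,.12,.52
im=np.zeros((800,800,3),np.uint8)
for k,n in enumerate(("scene","side")):
    c=capture(n); X=cloud(c); ok=c["range_z"]>0
    np.save(f"{n}.npy",X)
    m=ok&(X[...,0]>x0)&(X[...,0]<x1)&(X[...,1]>y0)&(X[...,1]<y1)
    for lo,hi,col in((.012,.024,(90,90,90)),(.034,.0445,(0,255,0)),(.0445,.058,(0,0,255)),(.058,.3,(255,0,0))):
        q=m&(X[...,2]>lo)&(X[...,2]<hi)
        P=X[q]; r=((x1-P[:,0])*1500).astype(int); cc=((y1-P[:,1])*1500).astype(int)
        for a,b in zip(r,cc): cv2.circle(im,(b,a),1,col,-1)
cv2.imwrite("pics/top.png",im[:600])
E
```

```text
(no output)
```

View pics/top.png

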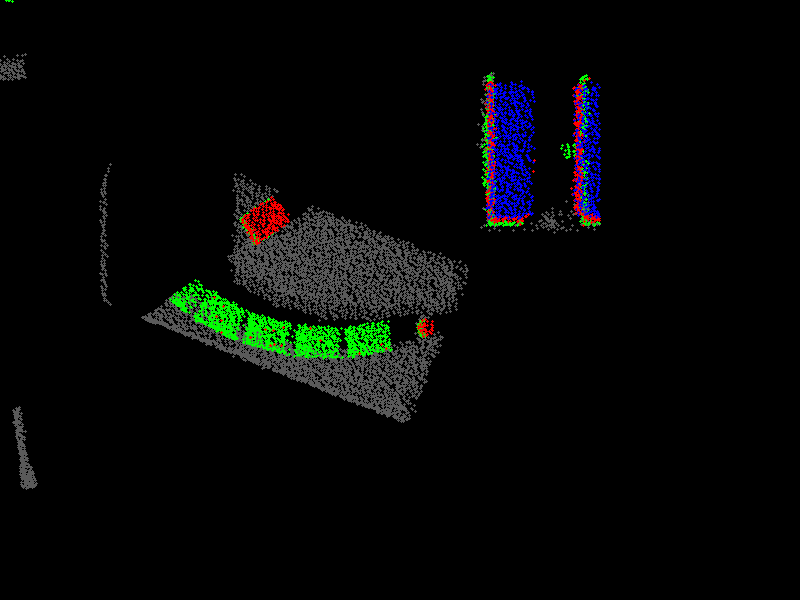

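Side view: the white fixture plate is around (310,240), post at right end, partly hidden by the wooden frame at lower left; the relay is at (278,244). In the top map the post is at (425,327) px, and the pads run left and up from it. Next: the obstacle heights and a pose fit.

```bash
cat > fit.py <<'E'
from h import *
from scipy.optimize import minimize
from scipy.spatial import cKDTree
C=np.array([0,-.114]); a=np.arange(-2.5,3)*.034/.15
def local_pads():
    return np.c_[.15*np.sin(a),C[1]+.15*np.cos(a)]
PA=a[0]-.038/.15; 
POST=np.array([.15*np.sin(PA),C[1]+.15*np.cos(PA)])
def T(p,L): c,s=np.cos(p[2]),np.sin(p[2]); return L@np.array([[c,-s],[s,c]]).T+p[:2]
def Ti(p,W): c,s=np.cos(p[2]),np.sin(p[2]); return (W-p[:2])@np.array([[c,-s],[s,c]])
def cost(p,G,B):
    L=Ti(p,G)-C; r=np.hypot(*L.T)-.15; s=np.arctan2(L[:,0],L[:,1])*.15/.034
    k=np.clip(np.round(s-.5)+.5,-2.5,2.5); ds=(s-k)*.034
    out=np.maximum(abs(r)-.010,0)+np.maximum(abs(ds)-.0125,0)
    c=np.mean(np.minimum(out,.006)**2)+.3*np.mean(np.minimum(abs(r),.012)**2)
    P=Ti(p,B); o=np.maximum(abs(P[:,0])-.125,0)+np.maximum(abs(P[:,1])-.056,0)
    return 1e6*(c+np.mean(np.minimum(o,.006)**2)+.02*np.sum((np.median(Ti(p,POSTW[None]),0)-POST)**2))
def fit(X,p0,postw):
    global POSTW; POSTW=postw
    G=X[(X[:,2]>.037)&(X[:,2]<.0435)]; G=G[(np.abs(Ti(p0,G[:,:2]))<[.13,.06]).all(1)]
    G=G[np.hypot(*(G[:,:2]-postw).T)>.014]
    d=Ti(p0,G[:,:2])-C; G=G[abs(np.hypot(*d.T)-.15)<.022]
    B=X[(X[:,2]>.0155)&(X[:,2]<.0205)]; B=B[(np.abs(Ti(p0,B[:,:2]))<[.14,.07]).all(1)]
    best=min((minimize(cost,np.array(p0)+[dx,dy,dt],args=(G[:,:2],B[:,:2]),method="Nelder-Mead",options=dict(xatol=1e-5,fatol=1e-4,maxiter=800,initial_simplex=np.array(p0)+[dx,dy,dt]+np.array([[0,0,0],[.006,0,0],[0,.006,0],[0,0,.05]]))) for dx in(-.006,.006) for dy in(-.008,0,.008) for dt in(-.06,0,.06)),key=lambda r:r.fun)
    return best.x,best.fun,len(G),len(B),np.median(G[:,2])
E
python3 - <<'E'
from fit import *
np.set_printoptions(precision=4,suppress=True)
for n in("scene","side"):
    X=np.load(n+".npy"); X=X[np.isfinite(X).all(-1)]
    m=(X[:,0]>.2)&(X[:,0]<1.2)&(X[:,1]>-.2)&(X[:,1]<.8)
    Y=X[m]
    P=Y[(Y[:,2]>.0455)&(Y[:,2]<.05)&(np.hypot(Y[:,0]-.462,Y[:,1]-.2367)<.012)]
    pw=np.array([.5*(P[:,0].min()+P[:,0].max()),.5*(P[:,1].min()+P[:,1].max())]) if len(P)>3 else np.array([.462,.2367])
    print(n,"post",pw,len(P))
    # initial guess from post & ~ pad line dir
    th=np.deg2rad(90-20); p0=np.array([0,0,th]); p0[:2]=pw-T(p0,POST[None])[0]
    r=fit(Y,p0,pw); print(p0,r); print("pads\n",T(r[0],local_pads()),"post",T(r[0],POST[None]))
    for lo in np.arange(.06,.7,.08):
        q=Y[(Y[:,2]>lo)&(Y[:,2]<lo+.08)&(abs(Y[:,1]-.33)<.3)&(Y[:,0]<.8)]
        H,_,_=np.histogram2d(q[:,0],q[:,1],bins=[np.arange(.2,.85,.1),np.arange(.03,.68,.1)])
        print("z",round(lo,2),H.astype(int).tolist())
E
```

```text
scene post [0.4613 0.2364] 21
[0.4878 0.3434 1.2217] (array([0.495 , 0.3443, 1.1834]), np.float64(12.94556527633547), 771, 2670, np.float64(0.04127897670906843))
pads
 [[0.4529 0.2745]
 [0.4507 0.3084]
 [0.4561 0.3419]
 [0.4689 0.3733]
 [0.4885 0.401 ]
 [0.5138 0.4236]] post [[0.4643 0.2384]]
z 0.06 [[0, 0, 0, 0, 0, 0], [0, 0, 0, 0, 0, 1050], [0, 0, 0, 0, 0, 812], [123, 235, 0, 0, 0, 0], [40, 82, 0, 0, 0, 149], [0, 0, 0, 0, 0, 139]]
z 0.14 [[90, 0, 0, 0, 0, 0], [0, 0, 0, 0, 0, 2613], [0, 0, 0, 0, 0, 329], [0, 0, 0, 0, 0, 439], [0, 0, 0, 0, 0, 1076], [0, 0, 0, 0, 0, 236]]
z 0.22 [[1308, 0, 0, 0, 0, 0], [0, 0, 0, 0, 0, 3693], [0, 0, 0, 0, 0, 6499], [0, 0, 0, 0, 0, 3591], [0, 0, 0, 0, 0, 2014], [0, 0, 0, 0, 0, 0]]
z 0.3 [[1736, 0, 0, 0, 0, 0], [0, 0, 0, 0, 0, 1751], [0, 0, 0, 0, 0, 3229], [0, 0, 0, 0, 0, 2383], [0, 0, 0, 0, 0, 1274], [0, 0, 0, 0, 0, 0]]
z 0.38 [[534, 0, 0, 0, 0, 0], [0, 0, 0, 0, 0, 0], [0, 0, 0, 0, 0, 0], [0, 0, 0, 0, 0, 0], [0, 0, 0, 0, 0, 0], [0, 0, 0, 0, 0, 0]]
z 0.46 [[0, 0, 0, 0, 0, 0], [0, 0, 0, 0, 0, 0], [0, 0, 0, 0, 0, 0], [0, 0, 0, 0, 0, 0], [0, 0, 0, 0, 0, 0],
[... 970 characters left out ...]
 0, 2223], [0, 0, 0, 0, 0, 0]]
z 0.3 [[1509, 0, 0, 0, 0, 0], [0, 0, 0, 0, 0, 1085], [0, 0, 0, 0, 0, 2575], [0, 0, 0, 0, 0, 2216], [0, 0, 0, 0, 0, 1297], [0, 0, 0, 0, 0, 0]]
z 0.38 [[655, 0, 0, 0, 0, 0], [0, 0, 0, 0, 0, 0], [0, 0, 0, 0, 0, 0], [0, 0, 0, 0, 0, 0], [0, 0, 0, 0, 0, 0], [0, 0, 196, 1658, 2014, 0]]
z 0.46 [[0, 0, 0, 0, 0, 0], [0, 0, 0, 0, 0, 0], [0, 0, 0, 0, 0, 0], [0, 0, 0, 0, 0, 0], [0, 0, 0, 0, 0, 0], [0, 0, 0, 1161, 1173, 0]]
z 0.54 [[0, 0, 0, 0, 0, 0], [0, 0, 0, 0, 0, 0], [0, 0, 0, 0, 0, 0], [0, 0, 0, 0, 0, 0], [0, 0, 0, 0, 0, 0], [0, 0, 0, 0, 0, 0]]
z 0.62 [[0, 0, 0, 0, 0, 0], [0, 0, 0, 0, 0, 0], [0, 0, 0, 0, 0, 0], [0, 0, 0, 0, 0, 0], [0, 0, 0, 0, 0, 0], [0, 0, 0, 0, 0, 0]]
```

View pics/scene0.png

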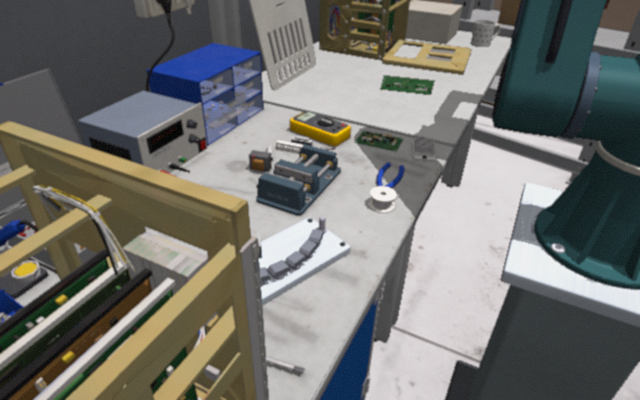

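Scene view: pads run from the post (322,225) toward (262,272), partly behind the rack, which starts at y≳0.53; the cabinet is at x>0.7. Both fits agree to about 2 mm. Now I'll check IK for both yaw choices.

```bash
cat >> fit.py <<'E'
from scipy.spatial.transform import Rotation as Rot
P=np.array([.4954,.3435,1.178])
def pose(s,z,flip=0,p=None):
    """s: arc position in pads (1..6)"""
    p=P if p is None else p
    b=(s-3.5)*.034/.15
    xy=T(p,np.array([[.15*np.sin(b),C[1]+.15*np.cos(b)]]))[0]
    t=p[2]-b+flip*np.pi   # tangent direction = tool x
    x=np.array([np.cos(t),np.sin(t),0]); zt=np.array([0,0,-1.])
    return np.r_[xy,z],Rot.from_matrix(np.c_[x,np.cross(zt,x),zt]).as_quat()
E
python3 - <<'E'
from fit import *
np.set_printoptions(precision=3,suppress=True)
for y in("scene","side"):
    X=np.load(y+".npy").reshape(-1,3); q=X[(X[:,0]>.3)&(X[:,0]<.75)&(X[:,1]>.3)&(X[:,1]<.7)&(X[:,2]>.07)&(X[:,2]<.4)]; print("rack y",np.percentile(q[:,1],[.1,1,5]))
for f in(0,1):
    for s,z in((1,.2),(1,.037),(3.5,.037),(6,.037),(6,.2)):
        print(f,s,z,*pose(s,z,f),inverse_kinematics(*pose(s,z,f)))
E
```

```text
rack y [0.566 0.579 0.583]
rack y [0.559 0.578 0.582]
0 1 0.2 [0.453 0.274 0.2  ] [0.643 0.766 0.    0.   ] [ 0.413  0.281  1.691 -0.     1.17   0.239]
0 1 0.037 [0.453 0.274 0.037] [0.643 0.766 0.    0.   ] [ 0.413  0.502  1.845 -0.     0.795  0.239]
0 3.5 0.037 [0.462 0.357 0.037] [0.831 0.556 0.    0.   ] [ 0.54   0.557  1.72  -0.     0.864  0.933]
0 6 0.037 [0.515 0.423 0.037] [0.954 0.301 0.    0.   ] [ 0.584  0.644  1.524 -0.     0.973  1.543]
0 6 0.2 [0.515 0.423 0.2  ] [0.954 0.301 0.    0.   ] [ 0.584  0.472  1.384 -0.     1.286  1.543]
1 1 0.2 [0.453 0.274 0.2  ] [ 0.766 -0.643  0.    -0.   ] [ 0.413  0.281  1.691 -0.     1.17  -2.902]
1 1 0.037 [0.453 0.274 0.037] [ 0.766 -0.643  0.    -0.   ] [ 0.413  0.502  1.845 -0.     0.795 -2.902]
1 3.5 0.037 [0.462 0.357 0.037] [-0.556  0.831  0.     0.   ] [ 0.54   0.557  1.72  -0.     0.864 -2.209]
1 6 0.037 [0.515 0.423 0.037] [-0.301  0.954  0.     0.   ] [ 0.584  0.644  1.524 -0.     0.973 -1.598]
1 6 0.2 [0.515 0.423 0.2  ] [-0.301  0.954  0.     0.   ] [ 0.584  0.472  1.384 -0.     1.286 -1.598]
```

```bash
sed -i 's/t=p\[2\]-b+/t=p[2]-.5*b+/' fit.py; python3 - <<'E'
from fit import *
np.set_printoptions(precision=4,suppress=True)
move_gripper(0.0)
pos,q=pose(2.,.22); pos=pos-[.03,0,0]   # a little to the robot's side
move_ptp(pos,q)
print(current_clock(),current_position(),current_finger_gap(),current_force())
c=capture("wrist"); cv2.imwrite("pics/w1.png",c["image"]); X=cloud(c)[c["range_z"]>0]
print(-np.array(c["R"]).T@c["t"])
Pp=X[(X[:,2]>.0455)&(X[:,2]<.052)&(np.hypot(X[:,0]-.462,X[:,1]-.2367)<.015)]
print(len(Pp)); pw=Pp[:,:2].mean(0) if len(Pp)>3 else np.array([.4625,.2365])
r=fit(X,P,pw); print("post",pw,r); print(T(r[0],local_pads()),T(r[0],POST[None]))
np.save("w.npy",r[0])
E
```

```text
5.9 [0.4214 0.3073 0.22  ] 0.0002607539439762169 [ 0.3828 -0.1068  0.7768]
[0.4396 0.3889 0.3823]
83
post [0.4606 0.2345] (array([0.4947, 0.3413, 1.1819]), np.float64(10.819303756488951), 3892, 19019, np.float64(0.04121838109963737))
[[0.4526 0.2716]
 [0.4504 0.3054]
 [0.4559 0.3389]
 [0.4687 0.3703]
 [0.4883 0.398 ]
 [0.5136 0.4206]] [[0.4639 0.2354]]
```

View pics/w1.png

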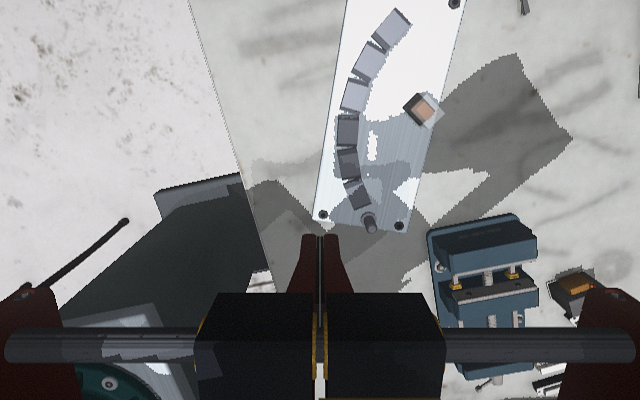

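Wrist view: post at (370,222), pads curving from (357,195) to (392,28), relay at (422,108). This confirms the fit to about 2 mm, and the pad-top height reads 41.2 mm. Next, press pad 1.

```bash
python3 - <<'E'
from fit import *
np.set_printoptions(precision=4,suppress=True)
p=np.load("w.npy")
move_ptp(*pose(1,.10,0,p))
servo_line(*pose(1,.050,0,p),rate=.1); sleep(.3)
f0=np.mean([current_force() for _ in range(5)],0); print(f0)
for z in(.0405,.0385,.0373):
    servo_line(*pose(1,z,0,p),rate=.03); sleep(.3)
    print(z,current_position(),np.array(current_force())-f0,current_clock())
c=capture("wrist"); cv2.imwrite("pics/w2.png",c["image"])
X=cloud(c)[c["range_z"]>0]
for i,l in enumerate(local_pads()):
    w=T(p,l[None])[0]; q=X[(np.hypot(*(X[:,:2]-w).T)<.009)&(X[:,2]<.055)]; print(i+1,len(q),np.median(q[:,2]) if len(q) else 0)
E
```

```text
[ 0.3046 -0.6305  0.2515]
0.0405 [0.4525 0.2716 0.0406] [-0.1797  0.1423  1.2535] 8.25
0.0385 [0.4527 0.2717 0.0386] [-0.1178  0.7998  0.9381] 8.8
0.0373 [0.4526 0.2716 0.0373] [-0.2238  1.5017  1.8944] 9.35
1 105 0.04607156431068806
2 1031 0.04141803356238375
3 1258 0.04141014070656226
4 1537 0.04135267791933063
5 0 0
6 0 0
```

View pics/w2.png

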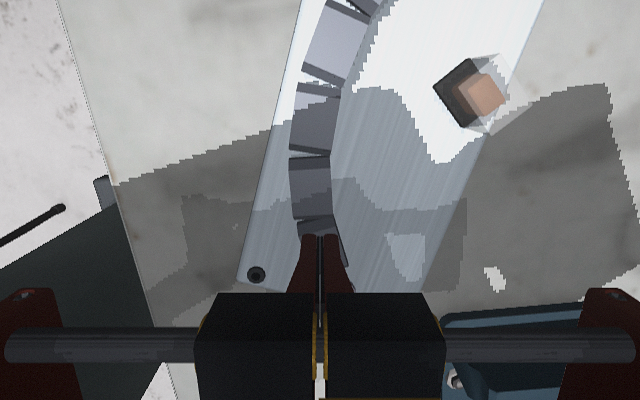

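The fingertips sit centred on pad 1, at about 1–2 N contact; pads 2–4 are at rest height. Running along the row.

```bash
python3 - <<'E'
from fit import *
np.set_printoptions(precision=4,suppress=True)
p=np.load("w.npy")
for s in np.arange(1.25,6.01,.25):
    servo_line(*pose(s,.0373,0,p),rate=.025)
    print(s,np.array(current_position()),np.array(current_force()),round(current_clock(),2))
c=capture("wrist"); cv2.imwrite("pics/w3.png",c["image"])
E
```

```text
1.25 [0.4511 0.2803 0.0373] [-0.6418  0.8781  1.0989] 9.89
1.5 [0.4504 0.2886 0.0374] [-1.2019 -1.0227  2.0708] 10.38
1.75 [0.4505 0.2977 0.0374] [-0.741   2.2237  2.1086] 10.88
2.0 [0.4503 0.3056 0.0372] [0.233  1.0332 2.2954] 11.37
2.25 [0.4512 0.3143 0.0373] [-0.262   0.7551  0.8025] 11.86
2.5 [0.4522 0.3225 0.0374] [-2.1187 -0.944   2.2181] 12.35
2.75 [0.4544 0.3316 0.0375] [1.1036 2.981  2.1037] 12.84
3.0 [0.4559 0.3391 0.0372] [-0.1675  0.308   0.6308] 13.33
3.25 [0.4587 0.3474 0.0374] [0.3985 0.3244 0.9089] 13.82
3.5 [0.4614 0.3551 0.0373] [-0.6125 -0.0719  2.0814] 14.32
3.75 [0.4658 0.3638 0.0376] [0.6105 2.9977 2.1415] 14.81
4.0 [0.4687 0.3705 0.0372] [0.6662 0.6274 0.7846] 15.3
4.25 [0.4733 0.3779 0.0374] [-0.5048 -0.2688  2.001 ] 15.79
4.5 [0.4744 0.3816 0.036 ] [-4.4032 -7.3934  3.3266] 16.28
4.75 [0.484  0.3926 0.0377] [0.7477 1.0306 2.5923] 16.77
5.0 [0.4885 0.3982 0.0373] [-0.2862  0.9563  1.0866] 17.27
5.25 [0.4943 0.4043 0.0373] [ 0.3439 -0.6109  1.7552] 17.76
5.5 [0.5009 0.4105 0.0375] [-0.3087 -0.7906  2.4902] 18.25
5.75 [0.508  0.4164 0.0377] [1.5706 1.677  2.5374] 18.74
6.0 [0.5138 0.4207 0.0372] [ 0.6844 -0.1628  1.8843] 19.23
```

View pics/w3.png

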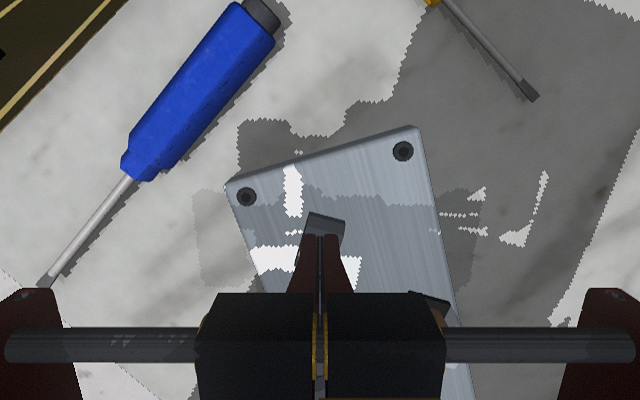

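The fingertips are on pad 6, with its far edge showing at (327,222). There was a brief snag of about 8 N at the 4→5 gap, but contact was kept. Lifting and checking the pads and objects.

```bash
python3 - <<'E'
from fit import *
np.set_printoptions(precision=4,suppress=True)
p=np.load("w.npy")
servo_line(*pose(6,.10,0,p),rate=.05)
pos,q=pose(2.,.22,0,p); pos=pos-[.03,0,0]
servo_line(pose(6,.22,0,p)[0]-[.03,0.02,0],rate=.15)
move_ptp(pos,q); sleep(.3)
c=capture("wrist"); cv2.imwrite("pics/w4.png",c["image"]); X=cloud(c)[c["range_z"]>0]
Pp=X[(X[:,2]>.0455)&(X[:,2]<.052)&(np.hypot(X[:,0]-.462,X[:,1]-.2367)<.02)]
pw=Pp[:,:2].mean(0); r=fit(X,p,pw); print(pw,r,"was",p)
for i,l in enumerate(local_pads()):
    w=T(r[0],l[None])[0]; d=X[(np.hypot(*(X[:,:2]-w).T)<.007)]; print(i+1,len(d),np.median(d[:,2]))
for n in("scene","side"):
    c=capture(n)
    for o in("relay","spool","cutters"):
        print(n,o,[(round(d["conf"],2),world(c,d["xy"])) for d in spot_in(n,o)[:2]])
print(current_clock())
E
```

```text
[0.4604 0.2349] (array([0.4947, 0.3415, 1.1809]), np.float64(10.793573147165201), 3894, 18950, np.float64(0.041224962473057875)) was [0.4947 0.3413 1.1819]
1 135 0.041609586088747874
2 148 0.041419857172420055
3 160 0.041234711086184914
4 175 0.041459518273075105
5 189 0.041334337066825974
6 210 0.04139572614374941
scene relay [(0.57, array([0.5306, 0.3299, 0.0319]))]
scene spool [(0.86, array([0.3929, 0.1011, 0.0309]))]
scene cutters [(0.88, array([ 0.4375, -0.0235,  0.0049]))]
side relay [(0.53, array([0.5299, 0.3519, 0.0527])), (0.29, array([0.4778, 0.2947, 0.0202]))]
side spool [(0.72, array([0.3907, 0.0961, 0.0314]))]
side cutters [(0.81, array([ 0.4415, -0.0002,  0.0099])), (0.37, array([0.4778, 0.2974, 0.0188]))]
23.0
```

View pics/w4.png

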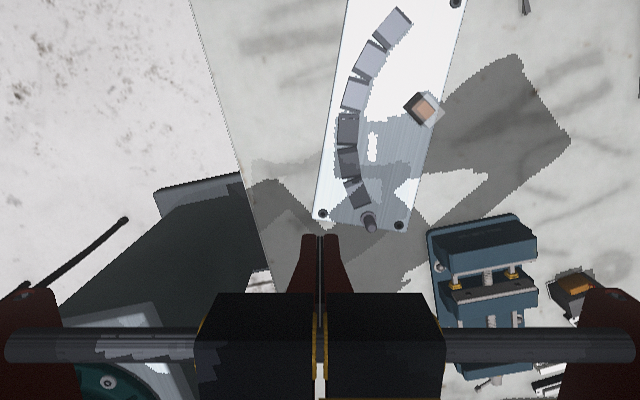

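The picture matches the one from before the run: fixture, post (370,222) and relay (422,108) have not moved, and all six pads are back at 41 mm.

```bash
python3 -c "
from bench import *
print(close_job())"
```

```text
the job is handed in; nothing more can be done
None
```

I ran the closed fingertips about 3.7 mm down from pad 1 to pad 6 and handed the job in at about 23 s; no verdict came back. There was a brief 8 N snag at the gap between pads 4 and 5, which rode over without lifting off. Afterwards all six pads were back up, and the fixture, relay, spool and cutters had not visibly moved.

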